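# Draw the safety bolt of the wire box

## Robot

A 6-joint arm with a two-finger parallel gripper is mounted at the origin on a cart in front of the work surface, level with it; the furniture and walls round the work are solid. World frame = base frame: x ahead of the robot, y to its left, z up, the work surface at z = 0. Lengths are in m, angles in rad, forces in N, time in s.
With the tool pointing down it reaches from about 0.35 to 0.975 m from the base axis. Payload 4.9 kg.
Tool frame: the origin (TCP) lies midway between the tips of the shut fingers; the grasp point (between the pads) lies 19 mm behind it; z points along the fingers, y is the line along which they close (so a half turn about z gives the same grasp; the last joint's range is limited). The gripper opens to 85 mm and grips with 20 to 120 N. Pads are 22 mm wide; open, the fingers measure 114 mm over their backs; the gripper's body (76 mm by 85 mm) begins 54 mm behind the grasp point. The pads swing forward as they close: fully open they stand 13 mm farther back than shut.
Start: joints at [-1.457, 0.053, 1.613, -0, 1.476, -0.119], TCP at [0.144, -0.608, 0.231] pointing down, gripper open.
Joint ranges: [-3.01, 3.01], [-1.01, 2.22], [0.06, 2.58], [-1.02, 4.17], [0.09, 2.62], [-3.14, 3.14]. Speed limits (rad/s): [2.57, 2.57, 3.14, 3.14, 3.14, 3.14].

## Interface

Orientations are given as a unit quaternion [w, x, y, z].
In Python, from plant import state, grab_frame, job_done, cut_out, place_of gives the robot as it stands.
- The arm moves only by the tool jog_arm, never from a script. Its argument "motion" is text: rows parted by semicolons, each of 7 numbers parted by spaces: the opening in per cent of the stroke, from 0 (shut) to 100 (fully open), then the shift along the tool's x, y, z as a fraction of full scale, then the turn, a rotation vector about the tool's x, y, z as a fraction of full scale. A call has exactly 5 rows; each row is the pose to reach, as a shift and turn from the pose commanded when the call began, along the tool's axes at that moment; what a row does not reach only later rows make up. Full scale, the value 1, is 50 cm for a shift and 1.5 rad for a turn. A row lasts 1/8 s, in which the tool goes at most 62.5 mm and 10.7 degrees, less where a joint would pass 70% of its speed; a pose out of reach is approached as far as the arm can. A call with a number of a shift or a turn outside -1 to 1 is refused whole. A call with a gripper value outside its range is refused whole. The fingers move at their own pace and stop on an object; the grip force is fixed at half the most. Time passes only in rows, so rows that repeat a pose let the fingers close, or fill a call up. It gives the time, the measured TCP pose, the force, the opening and the grip force at its end, in the units of the state.
- state(): the state, without advancing time (a new reading comes with each control period).
- grab_frame(name): name is "scene" or "top" or "wrist"; returns a dict with "color" (480x640x3 uint8, red, green, blue), "range_z" (480x640 float32, m along the optical axis (not along the pixel's ray), 0 where there is no reading), "intrinsics" (3x3 intrinsics, pixels), "k1" (the pictures are not rectified: a ray, as slopes to the right and down, at radius r is drawn at 1 + k1 r^2 times it, then the intrinsics apply), "world_from_camera" (4x4, takes a point from camera to world coordinates). Camera axes: x right, y up, looking along -z (the intrinsics and any distortion apply to the point x, -y, -z); pixel columns grow to the right and rows downward; lengths in m; the calibration is good to about 2 mm. A picture is of the moment at which its call begins.
- job_done(): hands the job in; it is judged then, once.
Trained networks look in the newest picture that a camera, given by its name, has taken for a name from the list of things; names that differ only in an ending like _2 or _b are one class to them, and where a whole thing is asked for, a point or a joint stands for the part that bears it (a point fixed in the world has none). Each returns a list of dicts, best first, with "p" (0 to 1); they miss things now and then, are a little off and sometimes report something else, mostly with a low value. They report only what shows in the picture. A call takes as long as a camera call.
- cut_out(camera, thing): "pixels" (480x640 bool, what is visible of it).
- place_of(camera, thing): "at" ([x, y, z] in m, in world coordinates, good to about 4 mm: a listed point, or the origin of a listed thing).
The state is a dict: "time": time; "joint_pos": joint angles; "joint_vel": joint speeds; "joint_efforts": joint torques, N m; "tool_pos": TCP position; "tool_rot": TCP orientation; "contact_force": force on the tool from outside, world axes, zero at the start; "ft_torque": the same for the moment, N m; "gripper_width": opening from 0.0 (shut) to 1.0 (fully open); "grasp_force": force on a finger pad.
Only numpy, scipy, OpenCV 4.12 (cv2) and the standard library are available. Lean on these libraries where they do the work, as an engineer would, in place of code of your own. Each camera call takes 0.05 s, during which the arm holds its last target. There are 200 camera calls.

## Task

Unlock the low metal box that holds the spare cutting wires: with one fingertip hold the long sprung catch plate on its lid pressed down, and meanwhile with the other fingertip push the bolt by its upright thumb tab, out of its keeper, all the way to the open end. Then let go so that the catch springs back up behind the bolt and keeps it open. Use only touch, grasp and lift nothing, and leave the things standing around where they are.

Things in the scene. Friction and masses are not known exactly. Their poses are not given: they have to be found in the camera images.
- wire_box: Low flat box of plain metal, 134 (x) x 190 (y) x 50 mm high, fixed to the table; origin at the centre of its underside, x across the box from the bolt (x = -30 mm) to the catch (x = +36 mm), y along the bolt, z up. The lid's top is at z = 50 mm. On it stand three low guide brackets round the bolt rod (at x = -30, y = -79 (keeper), -46 and +42 mm; 20 x 10 mm, 14 mm above the lid). The box lies with its bolt side towards the robot, turned up to 0.45 rad.
- bolt_tab (a point): Centre of the top edge of the bolt's thumb tab, 47 mm above the lid (97 mm above the table). The tab is an upright plate, 30 mm wide in the box's x, 8 mm thick in y, free from 16 mm above the lid up to its top; it is pushed on its -y face towards the box's +y. It moves with the bolt. A stop fin, 26 mm above the lid at its highest, reaches from the tab 33 mm towards the catch.
- bolt (a joint): Slide of the bolt along the box's +y, m: about 0 to 0.004 locked (rod in the keeper), 0.036 at the end stop, open. Friction about 2 N. The catch's tongue blocks it at about 0.005 unless the catch is held down; the tongue comes up again only when the bolt is past 0.031, and then keeps it from going back.
- catch_top (a point): Centre of the top of the catch plate, a flat plate 28 mm (box x) x 110 mm (box y) along the bolt, 66 mm beside the bolt; its top is 31 mm above the lid (81 mm above the table) when up and sinks with the catch. A fingertip may slide along it while pressing.
- catch (a joint): How far the catch plate is pressed down, m: 0 up, 0.009 at the bottom stop. Spring about 3 N at the start to 6.5 N at the bottom. The bolt is free from about 0.004 on.
- cup: Empty steel cup, 66 mm across, 33 mm high, standing on the table beside the box's +y end; origin at the centre of its underside. To be left alone.
- marker: Black marker, 14 x 127 x 15 mm, lying on the table along the box's robot side; origin under its centre. To be left alone.
- chocolate_a: Broken piece of chocolate, 54 x 48 x 12 mm, on the table beside the box's -y end; origin under its centre. To be left alone.
- chocolate_b: Broken piece of chocolate, 47 x 54 x 12 mm, on the table beside the box's -y end, nearer the robot; origin under its centre. To be left alone.
- timer: Kitchen timer with a red knob, 62 mm across, 48 mm high, on the right of the table; origin at the centre of its underside. To be left alone.
- tape_roll: Roll of blue tape lying flat, 100 mm across, 24 mm high, on the left of the table; origin at the centre of its underside. To be left alone.
- bottle: Squeeze bottle with a green nozzle, 50 mm across, 162 mm high, at the right rear; origin at the centre of its underside. To be left alone.

How it is judged:
By the outcome, as a careful person would: the job done as asked, in the order asked, and still so for the second after the job is handed in, with the robot touching nothing.
It also fails if it takes over 32 s, if anything falls off the work surface, if the arm or the gripper's body presses on something with over 40 N, if the wrist force passes 120 N, or if a joint passes its speed limit or range.

## Working session

There is one attempt and no reset: what is moved stays moved. The work goes in short steps, Python scripts to look and compute and a tool call to move; the robot and the scene stay as the last step left them, time stands still between calls to the robot, and variables do not carry over. Pictures are saved under pics/ and viewed, at most 10 in all, crops included, and the job is handed in when it is done.

Besides the shell and the picture viewer there is one more tool, called after ">>>" in YAML: its name, and indented under it one key for each argument. jog_arm: Moves the arm, as the interface text tells. Shift numbers are shares of 50 cm and turn numbers shares of 1.5 rad, none past 1 either way. Its arguments: {"type":"object","properties":{"motion":{"type":"string"}},"required":["motion"]}

```bash
mkdir -p pics; python3 - <<'E'
from plant import *
import cv2,numpy as np
s=state();print(s['time'],s['tool_pos'],s['tool_rot'],s['gripper_width'],s['contact_force'])
for c in ['top','scene']:
    f=grab_frame(c);cv2.imwrite(f'pics/{c}0.png',f['color'][:,:,::-1])
    for t in ['wire_box','bolt_tab','catch_top','cup','marker','bottle','timer']:
        for r in place_of(c,t)[:2]:print(c,t,round(r['p'],2),np.round(r['at'],4))
print(state()['time'])
E
```

```text
0.0 [ 0.14410383 -0.60752416  0.23006667] [-1.01767760e-03  9.93234997e-01  1.16117205e-01 -6.81806267e-06] 1.0007745851867 [ 0.63379068  0.06591208 -0.64953726]
top wire_box 0.62 [ 0.4808  0.0338 -0.0008]
top bolt_tab 0.45 [0.4504 0.0213 0.0976]
top catch_top 0.93 [0.5166 0.0463 0.0798]
top cup 0.85 [ 0.4414  0.1925 -0.0037]
top marker 0.6 [0.3841 0.0313 0.0038]
top bottle 0.79 [ 0.5842 -0.389   0.0007]
top timer 0.97 [ 0.481  -0.3838 -0.0012]
scene wire_box 0.64 [4.808e-01 3.770e-02 4.000e-04]
scene bolt_tab 0.84 [0.4524 0.0214 0.0958]
scene bolt_tab 0.27 [ 0.4805 -0.3834 -0.0028]
scene catch_top 0.88 [0.5155 0.0473 0.0803]
scene cup 0.91 [0.4425 0.1935 0.0032]
scene marker 0.76 [0.3876 0.0325 0.0016]
scene marker 0.43 [ 0.4736 -0.3837 -0.0026]
scene timer 0.6 [ 0.4813 -0.383  -0.0012]
0.8
```

View top.

View pics/top0.png

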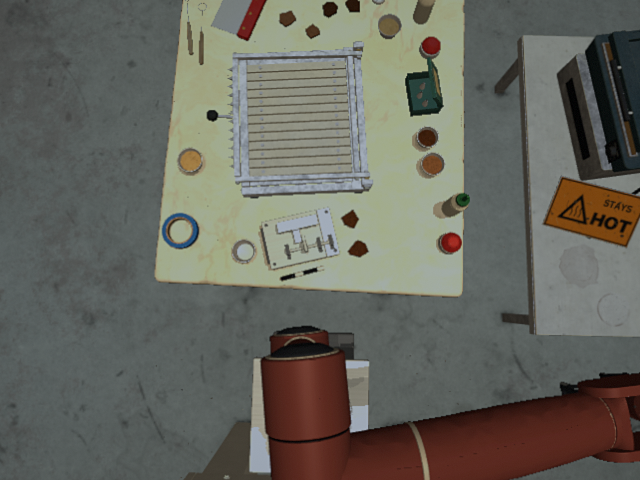

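View pics/scene0.png

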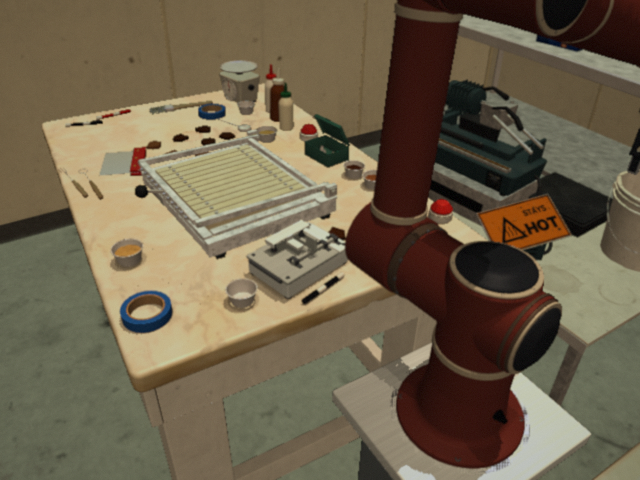

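```bash
cat > h.py <<'E'
from plant import *
import cv2,numpy as np
def cloud(c):
    f=grab_frame(c);K=f['intrinsics'];k=f['k1'];z=f['range_z']
    v,u=np.mgrid[:480,:640];x=(u-K[0,2])/K[0,0];y=(v-K[1,2])/K[1,1]
    a,b=x.copy(),y.copy()
    for _ in range(8):
        q=1+k*(a*a+b*b);a,b=x/q,y/q
    P=np.stack([a*z,-b*z,-z,np.ones_like(z)],-1)@f['world_from_camera'].T
    P[z==0]=np.nan
    return f,P[...,:3]
E
python3 - <<'E'
from h import *
f,P=cloud('top')
X=P.reshape(-1,3)
m=(abs(X[:,0]-.48)<.14)&(abs(X[:,1]-.035)<.14)
for lo,hi in [(.044,.055),(.074,.086),(.090,.103)]:
    Q=X[m&(X[:,2]>lo)&(X[:,2]<hi)]
    if len(Q)<5: print(lo,len(Q));continue
    (c,s,a)=cv2.minAreaRect(Q[:,:2].astype(np.float32)*1000)
    print(lo,len(Q),np.round(c,1),np.round(s,1),a,Q.mean(0).round(4))
E
```

```text
0.044 2991 [506.3  35.3] [279.  227.3] 89.97544860839844 [0.4922 0.0459 0.0494]
0.074 432 [482.2  38. ] [ 95.2 109.7] 13.40421199798584 [0.5128 0.0455 0.08  ]
0.09 34 [451.8  21.7] [27.3  8.3] 12.688393592834473 [0.4514 0.0217 0.095 ]
```

The box is turned about +0.234 rad. In the top view the catch plate is at about (300,228) and the tab at about (303,245); the cup is to the left and the chocolate to the right. The scene view shows the space above the box is free. I'll move in, turning the tool so that its y axis lies along the box's x.

>>> jog_arm:
  motion: "61 0.08 -0.086 0 0 0 -0.107; 61 0.16 -0.172 0 0 0 -0.214; 61 0.24 -0.258 0 0 0 -0.32; 61 0.32 -0.344 0 0 0 -0.427; 61 0.4 -0.43 0 0 0 -0.533"

```text
time: 1.48
tool_pos: [0.2898, -0.3512, 0.2315]
tool_rot: [0.0, 0.869, 0.496, 0.0]
contact_force: [0.3, 0.4, 0.2]
gripper_width: 0.61
grasp_force: 0.0
```

```bash
cat > to.py <<'E'
import sys,numpy as np
from plant import state
from scipy.spatial.transform import Rotation as R
# box frame target: along x from catch line, y rel catch centre, z ; tool x along box +y
th=.234;C=np.array([.5152,.0462]);u=np.array([np.cos(th),np.sin(th)]);v=np.array([-u[1],u[0]])
bx,by,z=map(float,sys.argv[1:4])
s=state();q=np.array(s['tool_rot']);r=R.from_quat(q[[1,2,3,0]])
t=np.r_[C+bx*u+by*v,z];g=R.from_matrix(np.array([np.r_[v,0],np.r_[u,0],[0,0,-1]]).T)
p=np.array(s['tool_pos']);e=p[:2]-C
print(s['time'],'pos',p.round(4),'box',(e@u).round(4),(e@v).round(4),'grip',s['gripper_width'],'F',np.round(s['contact_force'],1))
print('shift',(r.inv().apply(t-p)/.5).round(4),'turn',((r.inv()*g).as_rotvec()/1.5).round(4),'q',s['joint_pos'])
E
python3 to.py -.033 -.032 .15
```

```text
1.475 pos [ 0.2898 -0.3512  0.2315] box -0.3114 -0.3343 grip 0.6102688408586798 F [0.3 0.4 0.2]
shift [ 0.8216 -0.0196  0.1629] turn [ 5.000e-04  4.000e-04 -5.119e-01] q [-1.04464046e+00 -3.74119251e-01  1.99129383e+00  2.72577619e-04
  1.52351955e+00 -5.10814371e-01]
```

>>> jog_arm:
  motion: "61 0.11 0 0 0 0 -0.09; 61 0.22 0 0 0 0 -0.18; 61 0.33 0 0 0 0 -0.27; 61 0.44 -0.01 0 0 0 -0.36; 61 0.55 -0.01 0 0 0 -0.45"

```text
time: 2.1
tool_pos: [0.4265, -0.1124, 0.2317]
tool_rot: [0.001, 0.656, 0.755, 0.0]
contact_force: [0.0, 0.4, 0.4]
gripper_width: 0.611
grasp_force: 0.0
```

```bash
python3 to.py -.033 -.032 .15
```

```text
2.1 pos [ 0.4265 -0.1124  0.2317] box -0.123 -0.1337 grip 0.6109334443832499 F [0.  0.4 0.4]
shift [0.2195 0.1602 0.1635] turn [ 0.0008  0.0006 -0.062 ] q [-4.26664751e-01 -4.14624014e-01  2.02051713e+00 -1.07690184e-04
  1.53422407e+00 -5.67599624e-01]
```

>>> jog_arm:
  motion: "61 0.08 0.06 0.05 0 0 -0.03; 61 0.15 0.12 0.1 0 0 -0.05; 61 0.2 0.155 0.15 0 0 -0.05; 61 0.2 0.155 0.15 0 0 -0.05; 61 0.2 0.155 0.15 0 0 -0.05"

```text
time: 2.72
tool_pos: [0.4893, -0.0049, 0.157]
tool_rot: [0.0, 0.628, 0.778, -0.0]
contact_force: [-0.3, -0.4, -0.4]
gripper_width: 0.613
grasp_force: 0.0
```

```bash
python3 to.py -.033 -.032 .15; python3 - <<'E'
from h import *
for c in ['scene','top','wrist']:
    f,P=cloud(c);cv2.imwrite(f'pics/{c}1.png',f['color'][:,:,::-1])
E
```

```text
2.725 pos [ 0.4893 -0.0049  0.157 ] box -0.0371 -0.0437 grip 0.613248028054444 F [-0.3 -0.4 -0.4]
shift [0.0236 0.0076 0.0139] turn [ 0.0003  0.0005 -0.0149] q [-1.62034467e-01 -2.23168556e-01  1.99813178e+00 -4.54799960e-04
  1.36588715e+00 -3.73526990e-01]
```

View pics/wrist1.png

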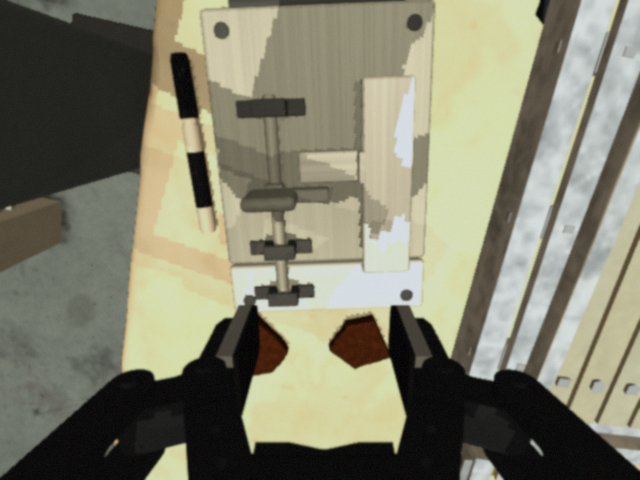

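The wrist view shows the tab at (270,200), the catch plate at x 362–412, y 78–270, and the fingertips at about (240,330) and (405,330). The tongue side arm is at (330,165). I'll check the box geometry and fingertips from this depth image.

```bash
python3 - <<'E'
from h import *
f,P=cloud('wrist')
th=.234;C=np.array([.5152,.0462]);u=np.array([np.cos(th),np.sin(th)]);v=np.array([-u[1],u[0]])
def rep(n,Q):
    Q=Q[~np.isnan(Q[:,0])];(c,s,a)=cv2.minAreaRect(Q[:,:2].astype(np.float32)*1000);e=Q[:,:2]-C
    B=np.c_[e@u,e@v]*1000
    print(n,len(Q),np.round(c,1),np.round(s,1),round(a,1),'box min',B.min(0).round(1),'max',B.max(0).round(1),'z',np.nanpercentile(Q[:,2],[2,50,98]).round(4))
def lay(n,r,lo,hi):
    Q=P[r].reshape(-1,3);rep(n,Q[(Q[:,2]>lo)&(Q[:,2]<hi)])
rep_rng=lambda a,b,c,d:(slice(a,b),slice(c,d))
lay('catch',rep_rng(60,285,345,430),.074,.087)
lay('tab',rep_rng(170,225,230,345),.09,.103)
lay('fin',rep_rng(170,225,300,345),.066,.08)
lay('L',rep_rng(300,390,200,262),.12,.2)
lay('R',rep_rng(300,390,385,440),.12,.2)
E
```

```text
catch 9912 [514.9  47. ] [ 30.4 110.1] 13.7 box min [-15.4 -54.2] max [15.3 55.9] z [0.0783 0.0799 0.0813]
tab 839 [453.7  23.6] [29.7  8.7] 13.6 box min [-79.9 -12.1] max [-50.2  -3.4] z [0.0907 0.0952 0.0971]
fin 1003 [480.9  35.5] [26.  18.3] 12.1 box min [-48.9 -11.3] max [-22.8   7. ] z [0.0674 0.0696 0.076 ]
L 3068 [457.7 -10.3] [14.3 23.4] 11.4 box min [-76.  -53.6] max [-61.6 -30. ] z [0.1629 0.1839 0.1988]
R 2978 [516.5   3.8] [23.4 14.1] 64.9 box min [-10.6 -55.1] max [  3.6 -31.6] z [0.163  0.1837 0.1987]
```

>>> jog_arm:
  motion: "61 0.01 0.004 0.03 0 0 -0.008; 61 0.026 0.008 0.07 0 0 -0.016; 61 0.026 0.008 0.11 0 0 -0.016; 61 0.026 0.008 0.13 0 0 -0.016; 61 0.026 0.008 0.13 0 0 -0.016"

```text
time: 3.55
tool_pos: [0.4895, 0.0091, 0.0901]
tool_rot: [-0.001, 0.619, 0.785, -0.001]
contact_force: [0.3, -0.3, 0.2]
gripper_width: 0.609
grasp_force: 0.0
```

```bash
sleep 0; python3 to.py -.033 -.030 .069
```

```text
3.55 pos [0.4895 0.0091 0.0901] box -0.0337 -0.0301 grip 0.608530984932165 F [ 0.3 -0.3  0.2]
shift [0.0002 0.0014 0.0422] turn [-0.0014 -0.0006  0.0009] q [-1.33606475e-01 -1.41702377e-01  2.04678247e+00  5.54516787e-06
  1.23880351e+00 -3.69021903e-01]
```

Position is good. Now I'll press down, slowly at the end.

>>> jog_arm:
  motion: "61 0 0.001 0.012 0 0 0; 61 0 0.001 0.022 0 0 0; 61 0 0.001 0.03 0 0 0; 61 0 0.001 0.036 0 0 0; 61 0 0.001 0.036 0 0 0"

```text
time: 4.18
tool_pos: [0.4911, 0.0091, 0.0737]
tool_rot: [0.0, 0.619, 0.785, 0.0]
contact_force: [-1.2, -1.3, 4.2]
gripper_width: 0.607
grasp_force: 2.0
```

```bash
python3 to.py -.033 -.030 .069
```

```text
4.175 pos [0.4911 0.0091 0.0737] box -0.0321 -0.0305 grip 0.6074487813678476 F [-1.2 -1.3  4.2]
shift [ 0.001  -0.0018  0.0095] turn [0.0003 0.0002 0.001 ] q [-1.33150820e-01 -1.16383982e-01  2.05438990e+00 -7.43910103e-05
  1.20307681e+00 -3.68606293e-01]
```

>>> jog_arm:
  motion: "61 0 0 0.003 0 0 0; 61 0 0 0.006 0 0 0; 61 0 0 0.007 0 0 0; 61 0 0 0.007 0 0 0; 61 0 0 0.007 0 0 0"

```text
time: 4.8
tool_pos: [0.4911, 0.009, 0.0703]
tool_rot: [0.0, 0.619, 0.785, 0.0]
contact_force: [-3.0, 0.2, 4.8]
gripper_width: 0.61
grasp_force: 2.7
```

```bash
python3 to.py -.033 -.030 .069
```

```text
4.8 pos [0.4911 0.009  0.0703] box -0.032 -0.0306 grip 0.6104093338037866 F [-3.   0.2  4.8]
shift [ 0.0011 -0.0019  0.0025] turn [0.0004 0.0003 0.001 ] q [-1.33143097e-01 -1.11335791e-01  2.05629454e+00 -1.42030170e-04
  1.19588168e+00 -3.68613110e-01]
```

>>> jog_arm:
  motion: "61 0 0 0.004 0 0 0; 61 0.008 0 0.004 0 0 0; 61 0.018 0 0.004 0 0 0; 61 0.03 0 0.004 0 0 0; 61 0.034 0 0.004 0 0 0"

```text
time: 5.42
tool_pos: [0.4886, 0.024, 0.0692]
tool_rot: [0.003, 0.619, 0.785, -0.0]
contact_force: [0.1, -6.9, 4.6]
gripper_width: 0.607
grasp_force: 4.0
```

```bash
python3 to.py -.033 .0125 .069
```

```text
5.425 pos [0.4886 0.024  0.0692] box -0.031 -0.0154 grip 0.606792166379342 F [ 0.1 -6.9  4.6]
shift [ 0.0558 -0.0039  0.0001] turn [0.0023 0.0035 0.0012] q [-0.10094973 -0.11735727  2.06381213 -0.0041011   1.1902104  -0.33527185]
```

>>> jog_arm:
  motion: "61 0.004 -0.001 0.001 0 0 0; 61 0.008 -0.002 0.002 0 0 0; 61 0.012 -0.003 0.002 0 0 0; 61 0.014 -0.003 0.002 0 0 0; 61 0.014 -0.003 0.002 0 0 0"

```text
time: 6.05
tool_pos: [0.4869, 0.0304, 0.0691]
tool_rot: [0.004, 0.619, 0.785, 0.001]
contact_force: [1.8, -6.0, 6.5]
gripper_width: 0.612
grasp_force: 3.8
```

```bash
python3 to.py -.033 .0125 .069
```

```text
6.05 pos [0.4869 0.0304 0.0691] box -0.0312 -0.0088 grip 0.6116738053513078 F [ 1.8 -6.   6.5]
shift [ 0.0426 -0.0036 -0.0001] turn [0.0044 0.0037 0.0009] q [-0.08846378 -0.12304214  2.06913325 -0.00338632  1.18741274 -0.32250362]
```

The bolt is moving freely (about 15 mm, steady 6 N). I'll push on towards the end.

>>> jog_arm:
  motion: "61 0.008 -0.001 0 0 0 0; 61 0.016 -0.002 0 0 0 0; 61 0.024 -0.003 0 0 0 0; 61 0.032 -0.003 0 0 0 0; 61 0.038 -0.003 0 0 0 0"

```text
time: 6.68
tool_pos: [0.4813, 0.048, 0.0691]
tool_rot: [0.005, 0.619, 0.785, 0.0]
contact_force: [4.2, -13.3, 5.1]
gripper_width: 0.611
grasp_force: 8.0
```

```bash
python3 to.py -.033 .0125 .069
```

```text
6.675 pos [0.4813 0.048  0.0691] box -0.0326 0.0097 grip 0.6109573880983056 F [  4.2 -13.3   5.1]
shift [ 0.0057 -0.0009  0.0002] turn [0.0047 0.005  0.0015] q [-0.05147443 -0.1342006   2.07906895 -0.00562303  1.18788991 -0.28557958]
```

>>> jog_arm:
  motion: "61 0.003 0 0 0 0 0; 61 0.006 0 0 0 0 0; 61 0.006 0 0 0 0 0; 61 0.006 0 0 0 0 0; 61 0.006 0 0 0 0 0"

```text
time: 7.3
tool_pos: [0.4813, 0.0482, 0.0693]
tool_rot: [0.008, 0.618, 0.786, -0.001]
contact_force: [6.1, -18.7, 3.9]
gripper_width: 0.613
grasp_force: 11.3
```

```bash
python3 to.py -.033 .0125 .069; python3 - <<'E'
from h import *
f,P=cloud('wrist');cv2.imwrite('pics/wrist2.png',f['color'][:,:,::-1])
E
```

```text
7.3 pos [0.4813 0.0482 0.0693] box -0.0325 0.0098 grip 0.6131920400860569 F [  6.1 -18.7   3.9]
shift [ 0.0055 -0.0009  0.0004] turn [0.0047 0.0092 0.0023] q [-0.04774851 -0.1349506   2.07955011 -0.01209036  1.18637596 -0.2806941 ]
```

View pics/wrist2.png

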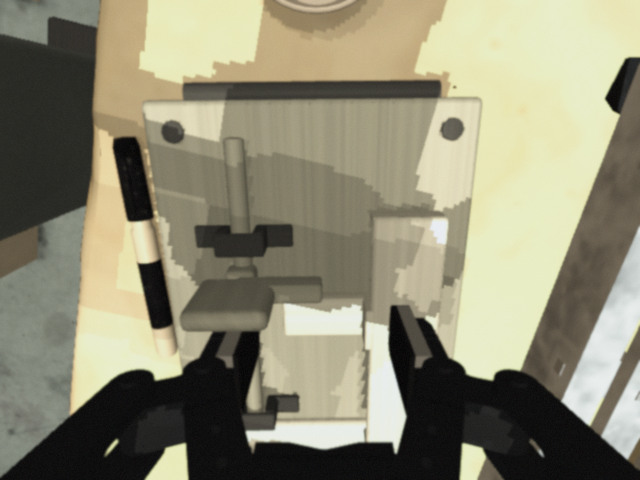

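The tab and fin are past the tongue arm (at (320,318)) and the collar is against the bracket at (240,240), so the bolt is at its end stop. I'll ease off the push and lift straight up.

>>> jog_arm:
  motion: "61 -0.006 0 0 0 0 0; 61 -0.01 0 -0.004 0 0 0; 61 -0.01 0 -0.02 0 0 0; 61 -0.01 0 -0.08 0 0 0; 61 -0.01 0 -0.16 0 0 0"

```text
time: 7.98
tool_pos: [0.4761, 0.0485, 0.1452]
tool_rot: [-0.003, 0.619, 0.785, -0.002]
contact_force: [0.2, -0.3, 0.7]
gripper_width: 0.605
grasp_force: 0.0
```

>>> jog_arm:
  motion: "61 -0.04 0 -0.06 0 0 0; 61 -0.1 0 -0.06 0 0 0; 61 -0.1 0 -0.06 0 0 0; 61 -0.1 0 -0.06 0 0 0; 61 -0.1 0 -0.06 0 0 0"

```text
time: 8.6
tool_pos: [0.4892, 0.0005, 0.1759]
tool_rot: [-0.001, 0.619, 0.786, -0.0]
contact_force: [0.2, 0.4, -0.1]
gripper_width: 0.61
grasp_force: 0.0
```

```bash
python3 to.py -.033 .0125 .069; python3 - <<'E'
from h import *
f,P=cloud('wrist');cv2.imwrite('pics/wrist3.png',f['color'][:,:,::-1])
th=.236;C=np.array([.5152,.0462]);u=np.array([np.cos(th),np.sin(th)]);v=np.array([-u[1],u[0]])
X=P.reshape(-1,3);e=X[:,:2]-C;b=np.c_[e@u,e@v,X[:,2]]
c=b[(abs(b[:,0])<12)&(abs(b[:,1])<.05)&(abs(b[:,0])<.012)&(b[:,2]<.095)];print('catch z',np.median(c[:,2]),len(c))
t=b[(abs(b[:,0]+.066)<.013)&(b[:,1]>.005)&(b[:,1]<.06)&(b[:,2]>.09)&(b[:,2]<.1)];print('tab y',np.percentile(t[:,1],[2,50,98]) if len(t) else None)
for n in ['cup','marker']: print(n,[(r['p'],r['at']) for r in place_of('top',n)[:1]])
E
```

```text
8.6 pos [0.4892 0.0005 0.1759] box -0.0359 -0.0384 grip 0.6098238394474942 F [ 0.2  0.4 -0.1]
shift [0.1016 0.0063 0.2138] turn [-0.0011 -0.0006  0.0016] q [-1.51385559e-01 -2.39246504e-01  1.97899181e+00  2.57613632e-04
  1.40376007e+00 -3.87817017e-01]
catch z 0.0799595640617451 6670
tab y [0.02231958 0.02637217 0.02999066]
cup [(0.88, [0.4403, 0.1934, 0.0006])]
marker []
```

View pics/wrist3.png

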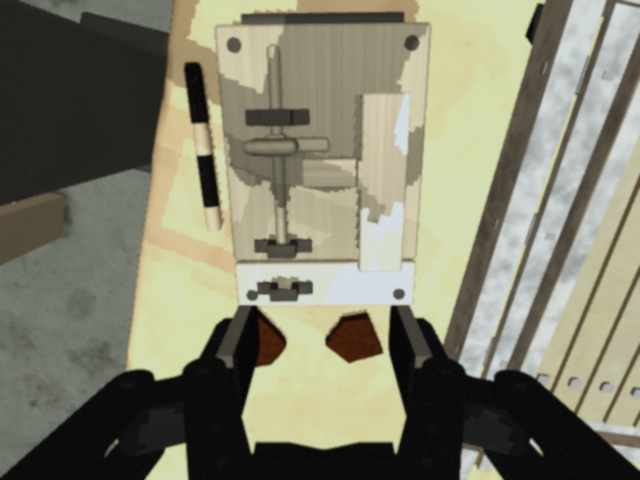

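The tab is now at (275,146), past the tongue at (330,172), and has moved about 34 mm. The catch is back up at z = 0.080, the rod is out of the keeper, and the cup and marker have not moved.

```bash
python3 -c "from plant import *;print(job_done())"
```

```text
the job is handed in; nothing more can be done
None
```

The bolt is pushed open to its end stop, the catch has sprung back up behind it, the robot is clear of the box, and the job is handed in at about 9 s of the 32 s allowed; no verdict was returned.

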